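Make up the modelling kit and the casting kit

TASK

Make up the two kits for the next class from the stock on the paper. Lay the wire loop tool and the wooden modelling knife in the tray with two long bays, one tool lengthwise in each; in the other tray lay the plaster spatula lengthwise in the long bay and stand the open mixing cup and the squat lidded jar upright in the two square bays, one in each. Everything is to rest on the tray floor clear inside its bay; leave the thin ball-ended steel tool and the tall bottle where they are.

Things in the scene. Friction and masses are not known exactly. Their poses are not given: they have to be found in the camera images.
- modelling_tray: Fixed wooden tray with a white floor, 202 (x) by 160 mm (y), origin under its centre, z up; floor 5 mm thick, 6 mm walls rising 12 mm above it. Two long bays, each 190 (x) by 71 mm (y), centred at x = 0, y = +38.5 and -38.5 mm. All walls along x are left out over their middle 82 mm, down to the floor, so that fingers can straddle a tool.
- casting_tray: Fixed wooden tray with a white floor, 202 (x) by 160 mm (y), origin under its centre, z up; floor 5 mm thick, 6 mm walls rising 12 mm above it. Long bay 190 (x) by 60 mm (y) centred at x = 0, y = -44 mm; the two walls along it are left out over their middle 82 mm for fingers. Two square bays 92 (x) by 82 mm (y) centred at x = +49 and -49 mm, y = +33 mm; their partition starts 24 mm off the long bay's divider.
- loop_tool: Wire loop tool lying flat, 162 mm long: mid-brown turned wood handle 92 mm long, 16 mm wide, 18 mm high, with an open steel wire loop at each end (30 mm wide at +x, 22 mm at -x). Origin: underside at mid-length, where it balances; x along the tool, z up. About 40 g. For the modelling tray.
- wood_knife: Modelling knife all of pale wood, 160 mm long: middle 90 mm long, 16 mm wide, 18 mm high, flat rounded blade 18 mm wide at +x, round point at -x. Origin: underside at mid-length, where it about balances; x along the tool, z up. About 30 g. For the modelling tray.
- spatula: Plaster spatula, 164 mm long: dark wood handle from x = -82 to +18 mm, 16 mm wide, 18 mm high; flat steel blade 28 mm wide towards +x, 9 mm up. Origin: underside at mid-length of the whole, on the handle; balances within 15 mm of it, on the handle side; x along the tool, z up. About 60 g. For the long bay of the casting tray.
- cup: Open white plastic mixing cup, empty, 65 mm high, 53 mm across the foot, 58 mm across the rim, wall 3 mm. Origin: centre of its underside; z up. About 35 g. For a square bay of the casting tray.
- jar: Squat closed jar, 48 mm high: amber glass body 52 mm across, flat dark metal lid 54 mm across and 14 mm high. Origin: centre of its underside; z up. About 100 g. For a square bay of the casting tray.
- ball_tool: Thin all-metal ball stylus, stays where it is: 160 mm long, grip 9 mm thick, small steel ball at each end. Origin: underside at mid-length; x along the tool.
- bottle: Tall closed grey bottle with a white cap, stays where it is, upright: 46 mm across, 105 mm high. Origin: centre of its underside; z up.
Mind the look-alikes: they are no part of the job. What is meant by the bottle is not green or purple, and is the smaller of those in its own colour.

How it is judged:
At the end, for the whole second after the job is handed in: Tools lie level on the floor of their own bays (18 mm along, 26 mm across, 0.3 rad of its centre line); cup and jar stand upright on the floor of the square bays, one in each (22 mm in tray x, 18 mm in y); all at rest; bottle upright, bottle and ball tool within 30 mm of their start ((((x of loop_tool in the frame of modelling_tray between -0.018 and 0.018 m and y of loop_tool in the frame of modelling_tray between 0.0125 and 0.0645 m and z of loop_tool in the frame of modelling_tray below 0.016 m and angle between the x axis of loop_tool and the x axis of modelling_tray, either way round below 0.3 rad and angle between loop_tool's own x axis and vertical between 1.5008 and 1.6408 rad) and (x of wood_knife in the frame of modelling_tray between -0.018 and 0.018 m and y of wood_knife in the frame of modelling_tray between -0.0645 and -0.0125 m and z of wood_knife in the frame of modelling_tray below 0.016 m and angle between the x axis of wood_knife and the x axis of modelling_tray, either way round below 0.3 rad and angle between wood_knife's own x axis and vertical between 1.5008 and 1.6408 rad)) or ((x of loop_tool in the frame of modelling_tray between -0.018 and 0.018 m and y of loop_tool in the frame of modelling_tray between -0.0645 and -0.0125 m and z of loop_tool in the frame of modelling_tray below 0.016 m and angle between the x axis of loop_tool and the x axis of modelling_tray, either way round below 0.3 rad and angle between loop_tool's own x axis and vertical between 1.5008 and 1.6408 rad) and (x of wood_knife in the frame of modelling_tray between -0.018 and 0.018 m and y of wood_knife in the frame of modelling_tray between 0.0125 and 0.0645 m and z of wood_knife in the frame of modelling_tray below 0.016 m and angle between the x axis of wood_knife and the x axis of modelling_tray, either way round below 0.3 rad and angle between wood_knife's own x axis and vertical between 1.5008 and 1.6408 rad))) and x of spatula in the frame of casting_tray between -0.018 and 0.018 m and y of spatula in the frame of casting_tray between -0.07 and -0.018 m and z of spatula in the frame of casting_tray below 0.016 m and angle between the x axis of spatula and the x axis of casting_tray, either way round below 0.3 rad and angle between spatula's own x axis and vertical between 1.5008 and 1.6408 rad and (((x of cup in the frame of casting_tray between 0.027 and 0.071 m and y of cup in the frame of casting_tray between 0.015 and 0.051 m and z of cup in the frame of casting_tray below 0.01 m and angle between cup's own z axis and vertical below 0.08 rad) and (x of jar in the frame of casting_tray between -0.071 and -0.027 m and y of jar in the frame of casting_tray between 0.015 and 0.051 m and z of jar in the frame of casting_tray below 0.01 m and angle between jar's own z axis and vertical below 0.08 rad)) or ((x of cup in the frame of casting_tray between -0.071 and -0.027 m and y of cup in the frame of casting_tray between 0.015 and 0.051 m and z of cup in the frame of casting_tray below 0.01 m and angle between cup's own z axis and vertical below 0.08 rad) and (x of jar in the frame of casting_tray between 0.027 and 0.071 m and y of jar in the frame of casting_tray between 0.015 and 0.051 m and z of jar in the frame of casting_tray below 0.01 m and angle between jar's own z axis and vertical below 0.08 rad))) and linear speed of each of loop_tool, wood_knife, spatula, cup, jar below 0.02 m/s and angular speed of each of loop_tool, wood_knife, spatula, cup, jar below 0.2 rad/s and angle between bottle's own z axis and vertical below 0.1 rad and distance of each of bottle, ball_tool from where it was at the start of the episode below 0.03 m); the robot touches nothing.
It fails at once if the ball tool is moved from its place (30 mm) (distance of ball_tool from where it was at the start of the episode above 0.03 m).
It fails at once if the bottle is tipped over or moved from its place (30 mm) (angle between bottle's own z axis and vertical above 0.6 rad or distance of bottle from where it was at the start of the episode above 0.03 m).
It also fails if it takes over 112 s, if anything falls off the work surface, if the arm or the gripper's body presses on something with over 40 N, if the wrist force passes 120 N, or if a joint passes its speed limit or range.

ROBOT

A 6-joint arm with a two-finger parallel gripper is mounted at the origin on the work surface. World frame = base frame: x ahead of the robot, y to its left, z up, the work surface at z = 0. Lengths are in m, angles in rad, forces in N, time in s.
With the tool pointing down it reaches from about 0.25 to 0.8 m from the base axis. Payload 3.9 kg.
Tool frame: the origin (TCP) lies at the very end of the fingers, on their centre line; the grasp point (between the pads) lies 19 mm behind it; z points along the fingers, y is the direction in which the jaws open and shut (so a half turn about z gives the same grasp; the last joint's range is limited). The gripper opens to 85 mm and grips with 20 to 120 N. Pads are 22 mm wide; open, the fingers measure 114 mm over their backs; the gripper's body (76 mm by 85 mm) begins 54 mm behind the grasp point. The pads swing forward as they close: fully open they stand 13 mm farther back than shut.
Start: joints at [-1.198, 0.26, -0.138, 1.173, 0, 1.571], TCP at [0.191, -0.489, 0.231] pointing down, gripper open.
Joint ranges: [-2.78, 2.78], [-0.83, 1.72], [-1.28, 1.37], [-1.9, 2.12], [-1.57, 1.48], [-3.14, 3.14]. Speed limits (rad/s): [2.57, 2.57, 3.14, 3.14, 3.14, 3.14].

INTERFACE

Orientations are given as [roll, pitch, yaw] about the fixed x, y, z axes, in that order (R = Rz(yaw) Ry(pitch) Rx(roll)).
In Python, from cell import readout, optics, manip, models gives the robot as it stands.
- The arm moves only by the tool servo_tool, never from a script. Its argument "motion" is a list of rows, each a list of 5 numbers: the shift along the tool's x, y, z in cm, then the turn about the tool's z in degrees, then the gripper's target within -1 to 1 (shut at 1, half-way at 0, fully open at -1). In form: [[dx, dy, dz, spin, fingers], ...]. A call has 1 to 20 rows; each row shifts and turns the commanded pose from where the row before left it, along the tool's axes as they then stand; what a row does not reach is not made up. A row lasts 1/10 s, in which the tool goes at most 50 mm and 8.59 degrees, less where a joint would pass 70% of its speed; a pose out of reach is approached as far as the arm can. A call is refused whole if a number of a shift passes 5 or a number of a turn 8.59, either way. A call with a gripper value outside its range is refused whole. The fingers move at their own pace and stop on an object; "grip_force" is the grip in N (left out, the last holds). Time passes only in rows, so rows that do not move let the fingers close. It gives the time, the measured TCP pose, the force and the opening at its end, in the units of the state.
- readout.state(): the state, without advancing time (a new reading comes with each control period).
- optics.read_camera(name): name is "side" or "top"; returns a dict with "color" (400x640x3 uint8, red, green, blue), "depth" (400x640 float32, m along the optical axis (not along the pixel's ray), 0 where there is no reading), "intrinsics" (3x3 intrinsics, pixels), "dist_coeffs" ([k1, k2, p1, p2, k3] as OpenCV has them; the pictures are not rectified), "position" and "attitude" of the camera in the world. Camera axes: x right, y down, z forward; pixel columns grow to the right and rows downward; lengths in m; the calibration is good to about 2 mm. A picture is of the moment at which its call begins.
- manip.finish_job(): hands the job in, once; it reports no verdict.
Trained networks look in a picture, given as the dict that the camera call returned (one of the last four; its "shot" number tells which), for a name from the list of things; names that differ only in an ending like _2 or _b are one class to them, and where a whole thing is asked for, a point or a joint stands for the part that bears it (a point fixed in the world has none). Each returns a list of dicts, best first, with "confidence" (0 to 1); they miss things now and then, are a little off and sometimes report something else, mostly with a low value. They report only what shows in the picture. A call takes as long as a camera call. They do not tell look-alikes from the thing itself.
- models.look_for(thing, picture): "point" ([x, y, z] in m, in the coordinates of the camera as it stood for that picture, good to about 4 mm: the middle of the surface that is visible of it).
- models.cut_out(thing, picture): "mask" (400x640 bool, what is visible of it).
The state is a dict: "t": time; "qpos": joint angles; "joint_velocities": joint speeds; "tau": joint torques, N m; "tool_pos": TCP position; "orientation": TCP orientation; "force": force on the tool from outside, world axes, zero at the start; "ft_torque": the same for the moment, N m; "gripper_width": finger opening in m.
Only numpy, scipy, OpenCV 4.12 (cv2) and the standard library are available. Lean on these libraries where they do the work, as an engineer would, in place of code of your own. Each camera call takes 0.05 s, during which the arm holds its last target.

## Working session

There is one attempt and no reset: what is moved stays moved. The work goes in short steps, Python scripts to look and compute and a tool call to move; the robot and the scene stay as the last step left them, time stands still between calls to the robot, and variables do not carry over. Pictures are saved under pics/ and viewed, and the job is handed in when it is done.

Besides the shell and the picture viewer there is one more tool, called after "Request:" as name(argument=value, ...) on one line, values as JSON. servo_tool: Moves the arm, as the interface text tells. Its arguments: {"type":"object","properties":{"motion":{"type":"array","items":{"type":"array","items":{"type":"number"}}},"grip_force":{"type":"number"}},"required":["motion"]}

```bash
ls; mkdir -p pics; python3 - <<'E'
from cell import readout, optics
import cv2,numpy as np
print(readout.state())
for n in ("top","side"):
    p=optics.read_camera(n)
    cv2.imwrite(f"pics/{n}0.png",p["color"][:,:,::-1])
    np.save(f"pics/{n}0.npy",p,allow_pickle=True)
    print(n,p["intrinsics"],p["dist_coeffs"],p["position"],p["attitude"],p["shot"])
E
```

```text
pics
{'t': 0.0, 'qpos': array([-1.19802087e+00,  2.60656491e-01, -1.39376469e-01,  1.17267194e+00,
       -3.92029467e-06,  1.57078516e+00]), 'joint_velocities': array([ 0.0005272 , -0.00052604, -0.00029761,  0.00058372, -0.00094864,
        0.00034147]), 'tau': array([-6.10753868e-04, -4.05676353e+01,  2.53923029e+01,  1.86963571e-02,
        6.25416305e-05, -7.11634613e-06]), 'tool_pos': array([ 0.19095988, -0.48831747,  0.23047651]), 'orientation': array([-3.13968408e+00,  3.89898116e-06,  3.72786625e-01]), 'force': array([ 0.22572901, -0.39471336, -0.24380198]), 'ft_torque': array([ 0.01290699,  0.01573915, -0.01352852]), 'gripper_width': 0.08515196344929829}
top [[486.85444079   0.         319.34425461]
 [  0.         486.85444079 198.17527178]
 [  0.           0.           1.        ]] [0.01105808 0.         0.         0.         0.        ] [0.47344289 0.01341045 1.06432019] [-3.03605756e+00 -9.57092605e-04 -1.58345407e+00] 1
side [[418.59652029   0.         315.3701365 ]
 [  0.         418.59652029 204.87378794]
 [  0.           0.           1.        ]] [-0.05205098  0.          0.          0.          0.        ] [0.12549272 0.69046625 0.59043698] [-2.15720874e+00  3.03387031e-04 -2.59662223e+00] 2
```

View pics/top0.png

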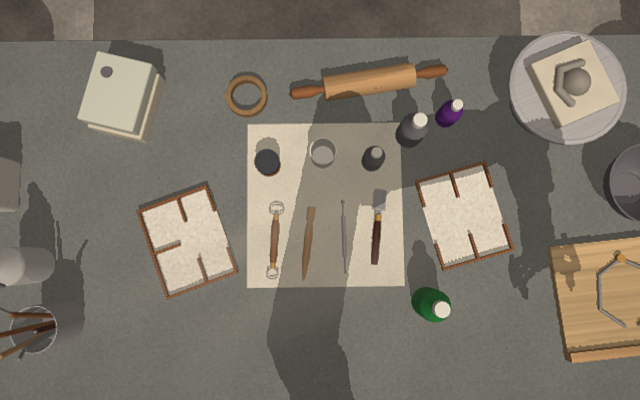

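View pics/side0.png

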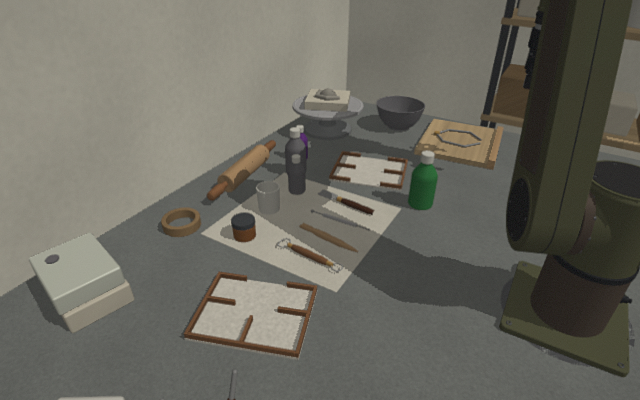

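```bash
cat > h.py <<'E'
import numpy as np,cv2
from scipy.spatial.transform import Rotation as R
def load(n): return np.load(n,allow_pickle=True).item()
def cloud(p):
    d=p["depth"];h,w=d.shape
    u,v=np.meshgrid(np.arange(w),np.arange(h))
    pts=np.stack([u,v],-1).reshape(-1,1,2).astype(np.float64)
    n=cv2.undistortPoints(pts,p["intrinsics"],np.array(p["dist_coeffs"])).reshape(h,w,2)
    c=np.concatenate([n,np.ones((h,w,1))],-1)*d[...,None]
    return c@R.from_euler('xyz',p["attitude"]).as_matrix().T+p["position"]
def proj(p,P):
    Rm=R.from_euler('xyz',p["attitude"]).as_matrix()
    c=(np.atleast_2d(P)-p["position"])@Rm
    return cv2.projectPoints(c,np.zeros(3),np.zeros(3),p["intrinsics"],np.array(p["dist_coeffs"]))[0].reshape(-1,2)
def toworld(p,q): return R.from_euler('xyz',p["attitude"]).as_matrix()@np.array(q)+p["position"]
E
python3 - <<'E'
from h import *
from cell import optics, models
p=optics.read_camera("top")
np.save("pics/top1.npy",p,allow_pickle=True)
W=cloud(p)
out={}
for n in ["modelling_tray","casting_tray","loop_tool","wood_knife","spatula","cup","jar","ball_tool","bottle"]:
    for r in models.look_for(n,p): print(n,"look",round(r["confidence"],2),toworld(p,r["point"]).round(3))
    for r in models.cut_out(n,p):
        m=r["mask"]&(p["depth"]>0); w=W[m]
        if len(w)<5: continue
        v,u=np.nonzero(m)
        out.setdefault(n,[]).append((r["confidence"],r["mask"]))
        print(n,"cut",round(r["confidence"],2),len(w),"px",u.mean().round(),v.mean().round(),"med",np.median(w,0).round(3),"min",w.min(0).round(3),"max",w.max(0).round(3))
np.save("pics/masks.npy",out,allow_pickle=True)
im=p["color"][:,:,::-1]
cv2.imwrite("pics/zl.png",cv2.resize(im[170:310,120:250],None,fx=4,fy=4,interpolation=2))
cv2.imwrite("pics/zr.png",cv2.resize(im[150:285,400:530],None,fx=4,fy=4,interpolation=2))
cv2.imwrite("pics/zm.png",cv2.resize(im[100:300,240:440],None,fx=3,fy=3,interpolation=2))
E
```

```text
modelling_tray look 0.93 [ 0.544 -0.3    0.006]
modelling_tray cut 0.94 6942 px 463.0 216.0 med [ 0.542 -0.301  0.005] min [ 0.427 -0.4   -0.004] max [ 0.66  -0.198  0.023]
modelling_tray cut 0.21 488 px 308.0 239.0 med [0.499 0.037 0.014] min [ 0.416  0.021 -0.001] max [0.566 0.05  0.022]
casting_tray look 0.77 [0.493 0.297 0.002]
casting_tray look 0.23 [0.653 0.121 0.048]
casting_tray cut 0.91 7129 px 187.0 242.0 med [0.494 0.298 0.006] min [ 0.376  0.188 -0.003] max [0.614 0.405 0.023]
loop_tool look 0.58 [0.491 0.109 0.01 ]
loop_tool cut 0.83 349 px 274.0 242.0 med [0.489 0.109 0.015] min [ 0.412  0.101 -0.001] max [0.569 0.12  0.022]
wood_knife look 0.61 [0.495 0.042 0.013]
wood_knife cut 0.59 426 px 308.0 238.0 med [0.5   0.037 0.015] min [0.42  0.025 0.001] max [0.564 0.048 0.022]
spatula look 0.74 [ 0.53  -0.113  0.01 ]
spatula look 0.24 [0.656 0.122 0.048]
cup look 0.57 [0.685 0.006 0.022]
cup cut 0.96 647 px 322.0 152.0 med [0.686 0.004 0.018] min [ 0.65  -0.025 -0.004] max [0.706 0.033 0.069]
jar look 0.75 [0.654 0.122 0.049]
jar cut 0.8 547 px 267.0 163.0 med [0.658 0.121
[... 291 characters left out ...]
[ 0.505 -0.04   0.008] min [ 0.457 -0.046 -0.002] max [ 0.546 -0.034  0.014]
bottle look 0.82 [ 0.661 -0.1    0.073]
bottle look 0.78 [ 0.368 -0.205  0.1  ]
bottle look 0.65 [ 0.715 -0.176  0.089]
bottle look 0.58 [ 0.752 -0.261  0.071]
bottle cut 0.88 855 px 412.0 130.0 med [ 0.713 -0.178  0.093] min [ 0.694 -0.233 -0.003] max [ 0.753 -0.157  0.14 ]
bottle cut 0.85 474 px 373.0 158.0 med [ 0.658 -0.1    0.072] min [ 0.643 -0.125 -0.001] max [ 0.688 -0.082  0.109]
bottle cut 0.83 579 px 449.0 113.0 med [ 0.754 -0.262  0.069] min [ 0.739 -0.291 -0.001] max [ 0.791 -0.247  0.108]
bottle cut 0.6 1044 px 431.0 304.0 med [ 0.367 -0.201  0.101] min [ 0.33  -0.265 -0.001] max [ 0.393 -0.181  0.15 ]
```

View pics/zl.png

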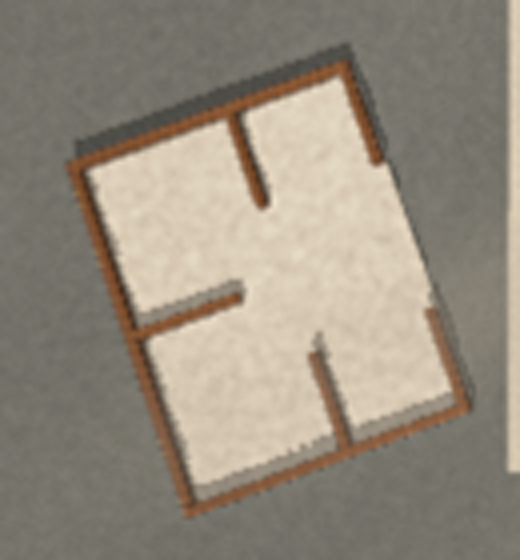

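View pics/zr.png

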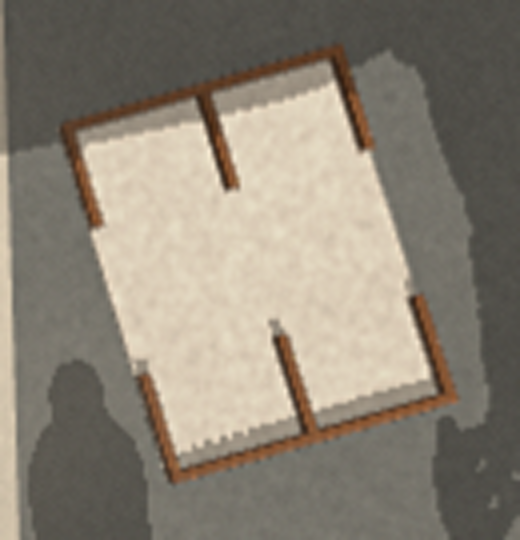

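View pics/zm.png

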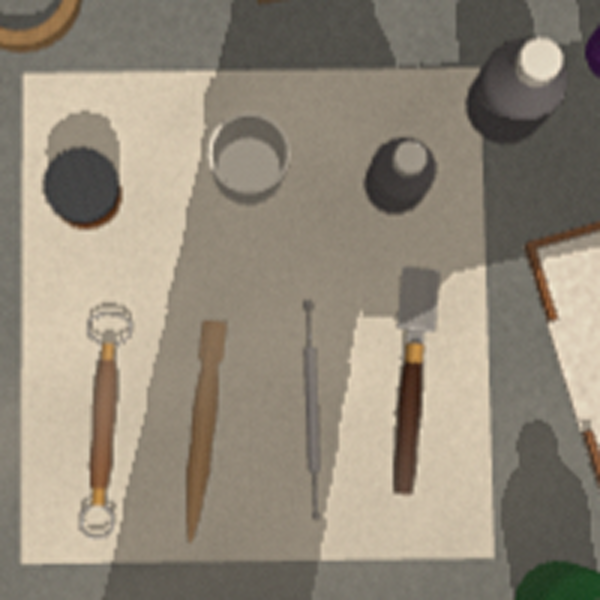

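```bash
python3 - <<'E'
from h import *
p=load("pics/top1.npy"); W=cloud(p); M=np.load("pics/masks.npy",allow_pickle=True).item()
print("table z",np.median(W[330:380,150:300,2]))
for n in ["modelling_tray","casting_tray"]:
    m=M[n][0][1]; w=W[m]; 
    q=w[(w[:,2]>0.012)]
    # brown mask instead
    c,s,a=cv2.minAreaRect((q[:,:2]*1000).astype(np.float32))
    print(n,"wallrect",np.round(c,1),np.round(s,1),round(a,1),"floor z",np.median(w[w[:,2]<0.01,2]))
    v,u=np.nonzero(m); hull=cv2.convexHull(np.stack([u,v],1).astype(np.int32))
def pca(pts):
    c=(pts.min(0)+pts.max(0))/2; m=pts.mean(0); a=np.linalg.eigh(np.cov((pts-m).T))[1][:,-1]
    a=a*np.sign(a[0]); pr=(pts-m)@a; n=np.array([-a[1],a[0]]); 
    return m, m+a*(pr.min()+pr.max())/2, np.degrees(np.arctan2(a[1],a[0])), np.ptp(pr), np.ptp((pts-m)@n)
V,U=np.mgrid[:400,:640]
for n,(u0,u1,v0,v1) in dict(loop_tool=(262,290,198,284),wood_knife=(294,320,203,284),spatula=(366,390,184,270),ball_tool=(336,354,196,276)).items():
    for zt in (0.005,0.012):
        sel=(U>=u0)&(U<u1)&(V>=v0)&(V<v1)&(W[...,2]>zt)&(W[...,2]<0.04)
        r=pca(W[sel][:,:2]); print(n,zt,sel.sum(),[np.round(x,4) for x in r],"zmax",W[sel][:,2].max().round(4))
        Z=W[sel]; 
for n,(u0,u1,v0,v1),zt in [("jar",(245,290,140,185),.042),("cup",(300,345,130,175),.055),("bottle",(355,390,140,180),.09)]:
    sel=(U>=u0)&(U<u1)&(V>=v0)&(V<v1)&(W[...,2]>zt)
    q=W[sel]; c,r=cv2.minEnclosingCircle((q[:,:2]*1000).astype(np.float32))
    print(n,sel.sum(),np.round(c,1),round(r,1),q[:,2].max().round(3))
E
```

```text
table z 0.00029819682670484404
modelling_tray wallrect [ 511.9 -184.4] [201.7 401.9] 15.4 floor z 0.004945144305977256
casting_tray wallrect [521.5 210.5] [207.8 348.4] 17.1 floor z 0.005161449399141316
loop_tool 0.005 468 [array([0.4934, 0.1091]), array([0.4915, 0.1092]), np.float64(-3.4541), np.float64(0.1648), np.float64(0.0563)] zmax 0.0216
loop_tool 0.012 324 [array([0.4925, 0.1095]), array([0.4922, 0.1096]), np.float64(-4.0959), np.float64(0.1591), np.float64(0.029)] zmax 0.0216
wood_knife 0.005 529 [array([0.494 , 0.0376]), array([0.485 , 0.0386]), np.float64(-6.5795), np.float64(0.1639), np.float64(0.0553)] zmax 0.022
wood_knife 0.012 366 [array([0.4878, 0.0383]), array([0.4896, 0.0381]), np.float64(-7.1208), np.float64(0.1526), np.float64(0.0162)] zmax 0.022
spatula 0.005 679 [array([ 0.5299, -0.1134]), array([ 0.52  , -0.1123]), np.float64(-6.4176), np.float64(0.1671), np.float64(0.0558)] zmax 0.023
spatula 0.012 363 [array([ 0.5015, -0.1104]), array([ 0.5188, -0.1122]), np.float64(-5.9916), np.float64(0.1557), np.float64(0.0259)] zmax 0.023
ball_tool 0.005 204 [array([ 0.5022, -0.0406]), array([ 0.5037, -0.0406]), np.float64(0.7562), np.float64(0.1703), np.float64(0.0416)] zmax 0.0138
ball_tool 0.012 6 [array([ 0.4919, -0.0413]), array([ 0.4873, -0.0411]), np.float64(-1.6074), np.float64(0.0514), np.float64(0.0022)] zmax 0.0138
jar 505 [578.5  74.6] 121.5 1.064
cup 167 [589.8   5.5] 116.6 1.064
bottle 113 [575.1 -47.1] 118.3 1.064
```

```bash
python3 - <<'E'
from h import *
p=load("pics/top1.npy"); W=cloud(p); W[p["depth"]<=0]=np.nan; M=np.load("pics/masks.npy",allow_pickle=True).item()
V,U=np.mgrid[:400,:640]
for n in ["modelling_tray","casting_tray"]:
    m=cv2.dilate(M[n][0][1].astype(np.uint8),np.ones((5,5)))>0; z=W[...,2]
    q=W[m&(z>0.012)&(z<.03)]
    c,s,a=cv2.minAreaRect((q[:,:2]*1000).astype(np.float32))
    print(n,"wallrect",np.round(c,1),np.round(s,1),round(a,1))
    w=W[m&(z>0.003)&(z<.03)]
    c,s,a=cv2.minAreaRect((w[:,:2]*1000).astype(np.float32))
    print(n,"allrect",np.round(c,1),np.round(s,1),round(a,1))
for n,(u0,u1,v0,v1),zt,zm in [("jar",(245,290,140,185),.042,.06),("cup",(300,345,130,175),.055,.08),("bottle",(355,390,140,180),.09,.13)]:
    sel=(U>=u0)&(U<u1)&(V>=v0)&(V<v1)&(W[...,2]>zt)&(W[...,2]<zm)
    q=W[sel]; c,r=cv2.minEnclosingCircle((q[:,:2]*1000).astype(np.float32))
    print(n,sel.sum(),np.round(c,1),round(r,1),q[:,2].max().round(3),np.median(q,0).round(3))
for n,(u0,u1,v0,v1) in dict(wood_knife=(294,320,203,284),spatula=(366,390,184,270),loop_tool=(262,290,198,284)).items():
    sel=(U>=u0)&(U<u1)&(V>=v0)&(V<v1)&(W[...,2]>.014)&(W[...,2]<0.04)
    q=W[sel]
    for x0 in np.arange(.40,.60,.02):
        k=q[(q[:,0]>=x0)&(q[:,0]<x0+.02)]
        if len(k)>2: print(n,round(x0+.01,2),len(k),"y",k[:,1].min().round(4),k[:,1].max().round(4),"z",k[:,2].max().round(3))
# side camera check
E
```

```text
modelling_tray wallrect [ 543.8 -300.6] [202.2 161.3] 15.1
modelling_tray allrect [ 543.9 -301.9] [214.1 174.1] 14.9
casting_tray wallrect [495. 297.] [202.  161.2] 19.8
casting_tray allrect [495.4 299. ] [216.1 174.6] 19.1
jar 499 [660.9 121.5] 27.3 0.053 [0.661 0.121 0.048]
cup 159 [678.7   2.8] 28.9 0.069 [0.684 0.002 0.064]
bottle 105 [ 666.1 -104.4] 11.0 0.109 [ 0.665 -0.104  0.104]
wood_knife 0.43 19 y 0.0392 0.0499 z 0.018
wood_knife 0.45 34 y 0.0347 0.0477 z 0.02
wood_knife 0.47 55 y 0.0324 0.0475 z 0.02
wood_knife 0.49 53 y 0.03 0.0452 z 0.022
wood_knife 0.51 51 y 0.0277 0.0429 z 0.021
wood_knife 0.53 33 y 0.0274 0.0406 z 0.019
wood_knife 0.55 7 y 0.0251 0.0359 z 0.018
spatula 0.45 46 y -0.1129 -0.0977 z 0.02
spatula 0.47 51 y -0.1134 -0.1001 z 0.02
spatula 0.49 48 y -0.1184 -0.1007 z 0.021
spatula 0.51 53 y -0.1185 -0.1034 z 0.023
spatula 0.53 44 y -0.1192 -0.1059 z 0.02
spatula 0.55 11 y -0.1242 -0.1107 z 0.018
spatula 0.57 5 y -0.1265 -0.1049 z 0.015
loop_tool 0.43 7 y 0.1096 0.1203 z 0.018
loop_tool 0.45 32 y 0.1073 0.1182 z 0.019
loop_tool 0.47 52 y 0.1032 0.1182 z 0.02
loop_tool 0.49 51 y 0.1029 0.1159 z 0.021
loop_tool 0.51 55 y 0.1008 0.1159 z 0.022
loop_tool 0.53 35 y 0.1006 0.1136 z 0.02
loop_tool 0.55 7 y 0.1028 0.1072 z 0.016
```

```bash
cat >> h.py <<'E'
def go(x,y,z,yaw):
    from cell import readout
    s=readout.state(); o=s["orientation"]; Rm=R.from_euler('xyz',o).as_matrix()
    cy=np.degrees(o[2]); spin=(cy-yaw+180)%360-180
    d=np.array([x,y,z])-s["tool_pos"]
    R2=R.from_euler('xyz',[np.pi,0,np.radians(yaw)]).as_matrix()
    print("t",round(s["t"],2),"pos",s["tool_pos"].round(4),"yaw",cy.round(2),"tilt",o[:2].round(4),"F",s["force"].round(1),"w",round(s["gripper_width"],4),"q",s["qpos"].round(2))
    print("spin",spin.round(2),"| shift cm after spin",(R2.T@d*100).round(2),"| before spin",(Rm.T@d*100).round(2))
E
python3 -c "
from h import *
go(.491,.1095,.12,-3.7)"
```

```text
t 1.05 pos [ 0.1912 -0.4889  0.2313] yaw 21.36 tilt [-3.1416  0.    ] F [-0.3 -0.7  0.4] w 0.0855 q [-1.2   0.26 -0.14  1.17 -0.    1.57]
spin 25.06 | shift cm after spin [ 26.06 -61.65  11.13] | before spin [ 49.72 -44.81  11.13]
```

Request:
servo_tool(motion=[[0,0,0,8.35,0],[0,0,0,8.35,0],[0,0,0,8.35,0],[1.74,-4.1,0.5,0,0],[1.74,-4.1,0.5,0,0],[1.74,-4.1,0.5,0,0],[1.74,-4.1,0.5,0,0],[1.74,-4.1,0.5,0,0],[1.74,-4.1,0.5,0,0],[1.74,-4.1,0.8,0,0],[1.74,-4.1,0.8,0,0],[1.74,-4.1,0.8,0,0],[1.74,-4.1,0.8,0,0],[1.74,-4.1,1,0,0],[1.74,-4.1,1,0,0],[1.74,-4.1,1,0,0],[1.74,-4.1,1,0,0],[1.74,-4.1,1,0,0],[0,0,0,0,0],[0,0,0,0,0]], grip_force=40)

```text
t: 3.05
tool_pos: [0.4858, 0.0363, 0.1223]
orientation: [-3.078, 0.002, 0.034]
force: [0.4, 0.4, -0.3]
gripper_width: 0.0427
```

```bash
python3 -c "
from h import *
go(.491,.1095,.004,-3.7)"
```

```text
t 3.05 pos [0.4858 0.0363 0.1223] yaw 1.95 tilt [-3.0784e+00  1.9000e-03] F [ 0.4  0.4 -0.3] w 0.0427 q [ 0.03  0.27 -0.42  0.88  0.06  3.14]
spin 5.65 | shift cm after spin [ 0.05 -7.34 11.83] | before spin [ 0.79 -6.53 12.27]
```

Request:
servo_tool(motion=[[0,0,0,-8.5,0],[0,0,0,-8.5,0],[0,0,0,-8.5,0],[0,0,0,-8.5,0],[0,0,0,-8.5,0],[0,0,0,-8.5,0],[0,0,0,-8.5,0],[0,0,0,-8.5,0],[0,0,0,-8.5,0],[0,0,0,-8.5,0],[0,0,0,-8.5,0],[0,0,0,-8.5,0],[0,0,0,-8.5,0],[0,0,0,-8.5,0],[0,0,0,-8.5,0],[0,0,0,-8.5,0],[0,0,0,-8.5,0],[0,0,0,-8.5,0],[0,0,0,-8.5,0],[0,0,0,-8.5,0]])

```text
t: 5.05
tool_pos: [0.4852, 0.0353, 0.1232]
orientation: [3.079, -0.011, 3.006]
force: [0.1, 0.2, 0.1]
gripper_width: 0.0424
```

```bash
python3 -c "
from h import *
go(.491,.1095,.07,176.3)"
```

```text
t 5.05 pos [0.4852 0.0353 0.1232] yaw 172.21 tilt [ 3.0794 -0.0113] F [0.1 0.2 0.1] w 0.0424 q [ 0.03  0.27 -0.43  0.88  0.06  0.17]
spin -4.09 | shift cm after spin [-0.1   7.44  5.32] | before spin [0.38 7.08 5.77]
```

```bash
sed -i 's/^    R2=.*/    R2=Rm@R.from_euler("z",spin,degrees=True).as_matrix(); print("toolz",Rm[:,2].round(3))/' h.py; python3 -c "
from h import *
go(.491,.1095,.06,176.3)"
```

```text
toolz [-0.003  0.063 -0.998]
t 5.05 pos [0.4852 0.0353 0.1232] yaw 172.21 tilt [ 3.0794 -0.0113] F [0.1 0.2 0.1] w 0.0424 q [ 0.03  0.27 -0.43  0.88  0.06  0.17]
spin -4.09 | shift cm after spin [-0.14  7.03  6.77] | before spin [0.36 7.02 6.77]
```

Request:
servo_tool(motion=[[0,1.8,1,-4.1,0],[-0.1,1.8,1.5,0,0],[0,1.8,2,0,0],[0,1.63,2.3,0,0],[0,0,0,0,0],[0,0,0,0,0]])

```text
t: 5.65
tool_pos: [0.4921, 0.1096, 0.0594]
orientation: [3.079, -0.008, 3.072]
force: [0.7, -0.0, -0.4]
gripper_width: 0.0427
```

```bash
python3 -c "
from h import *
from cell import optics
go(.491,.1095,.004,176.3)
p=optics.read_camera('side');cv2.imwrite('pics/s1.png',cv2.resize(p['color'][150:330,200:480,::-1],None,fx=2.5,fy=2.5))"
```

```text
toolz [-0.004  0.063 -0.998]
t 5.65 pos [0.4921 0.1096 0.0594] yaw 176.02 tilt [ 3.0794 -0.0084] F [ 0.7 -0.  -0.4] w 0.0427 q [ 0.18  0.36 -0.49  0.72  0.06  0.25]
spin -0.28 | shift cm after spin [ 0.07 -0.36  5.53] | before spin [ 0.07 -0.36  5.53]
```

View pics/s1.png

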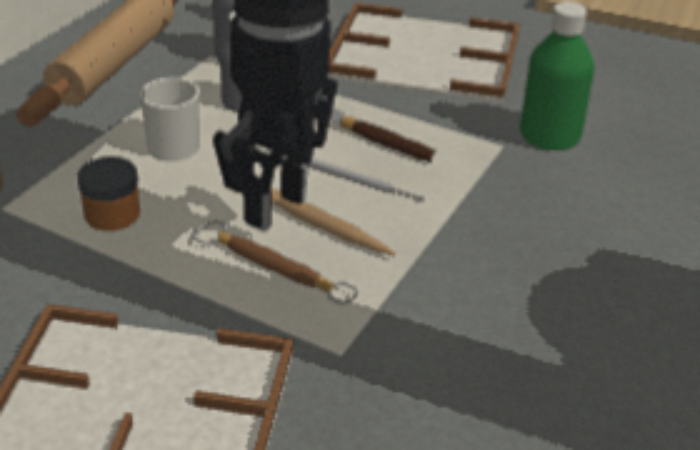

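Request:
servo_tool(motion=[[0.05,-0.18,2,0,0],[0,-0.18,2,0,0],[0,0,1.4,0,0],[0,0,0,0,0],[0,0,0,0,0],[0,0,0,0,1],[0,0,0,0,1],[0,0,0,0,1],[0,0,0,0,1],[0,0,0,0,1],[0,0,0,0,1],[0,0,0,0,1]], grip_force=40)

```text
t: 6.9
tool_pos: [0.4933, 0.1101, 0.0065]
orientation: [3.078, -0.005, 3.072]
force: [-0.6, -1.7, 5.0]
gripper_width: 0.0152
```

```bash
python3 -c "
from h import *
go(.554,-.3377,.12,195.1)"
```

```text
toolz [-0.     0.063 -0.998]
t 6.9 pos [0.4933 0.1101 0.0065] yaw 176.02 tilt [ 3.0784 -0.0048] F [-0.6 -1.7  5. ] w 0.0152 q [ 0.18  0.43 -0.55  0.58  0.06  0.25]
spin -19.08 | shift cm after spin [  5.59 -44.04 -14.17] | before spin [ -9.11 -43.44 -14.17]
```

Request:
servo_tool(motion=[[0,0,-1,0,1],[0,0,-3,0,1],[0,0,-3.5,-6.36,1],[0,0,-3.5,-6.36,1],[0.46,-3.5,-0.3,-6.36,1],[0.46,-3.7,-0.3,0,1],[0.46,-3.7,-0.3,0,1],[0.46,-3.7,-0.3,0,1],[0.46,-3.7,-0.3,0,1],[0.46,-3.7,-0.3,0,1],[0.46,-3.7,-0.3,0,1],[0.46,-3.7,-0.3,0,1],[0.46,-3.7,-0.3,0,1],[0.46,-3.7,-0.3,0,1],[0.46,-3.7,-0.3,0,1],[0.46,-3.7,-0.2,0,1],[0,0,0,0,1],[0,0,0,0,1]])

```text
t: 8.7
tool_pos: [0.5502, -0.3402, 0.1219]
orientation: [3.079, 0.014, -2.88]
force: [0.6, 0.2, -1.3]
gripper_width: 0.0147
```

```bash
python3 -c "
from h import *
from cell import optics
go(.554,-.3377,.0115,195.1)
p=optics.read_camera('side');cv2.imwrite('pics/s2.png',cv2.resize(p['color'][100:280,250:490,::-1],None,fx=3,fy=3))"
```

```text
toolz [-0.003  0.064 -0.998]
t 8.7 pos [ 0.5502 -0.3402  0.1219] yaw -165.02 tilt [3.079 0.014] F [ 0.6  0.2 -1.3] w 0.0147 q [-0.58  0.55  0.03  1.09  0.05 -0.84]
spin -0.12 | shift cm after spin [-0.28 -0.55 11.03] | before spin [-0.28 -0.55 11.03]
```

View pics/s2.png

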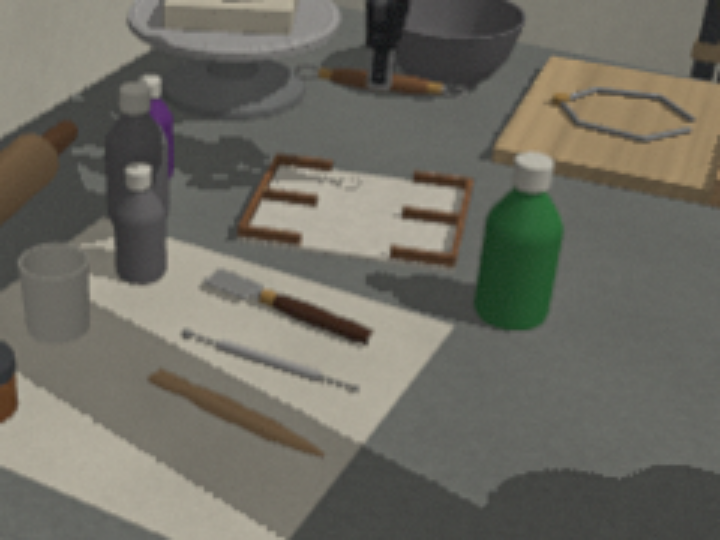

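Request:
servo_tool(motion=[[-0.14,-0.28,3,0,1],[-0.14,-0.27,3,0,1],[0,0,2.5,0,1],[0,0,1.5,0,1],[0,0,1,0,1],[0,0,0,0,1],[0,0,0,0,1],[0,0,0,0,0.3],[0,0,0,0,0],[0,0,0,0,0],[0,0,0,0,0],[0,0,0,0,0],[0,0,-3,0,0],[0,0,-4,0,0],[0,0,-4,0,0]])

```text
t: 10.25
tool_pos: [0.5539, -0.3438, 0.1217]
orientation: [3.078, 0.012, -2.879]
force: [0.3, -0.5, -0.0]
gripper_width: 0.043
```

```bash
python3 -c "
from h import *
from cell import optics
p=optics.read_camera('side');cv2.imwrite('pics/s3.png',cv2.resize(p['color'][100:280,250:490,::-1],None,fx=3,fy=3))
go(.489,.038,.06,173)"
```

```text
toolz [ 0.006  0.058 -0.998]
t 10.3 pos [ 0.5577 -0.3466  0.13  ] yaw -164.94 tilt [3.0874 0.0208] F [ 1.2 -1.2  3.2] w 0.043 q [-0.58  0.56  0.06  1.1   0.05 -0.85]
spin 22.06 | shift cm after spin [11.47 36.87  9.16] | before spin [-3.22 38.48  9.16]
```

View pics/s3.png

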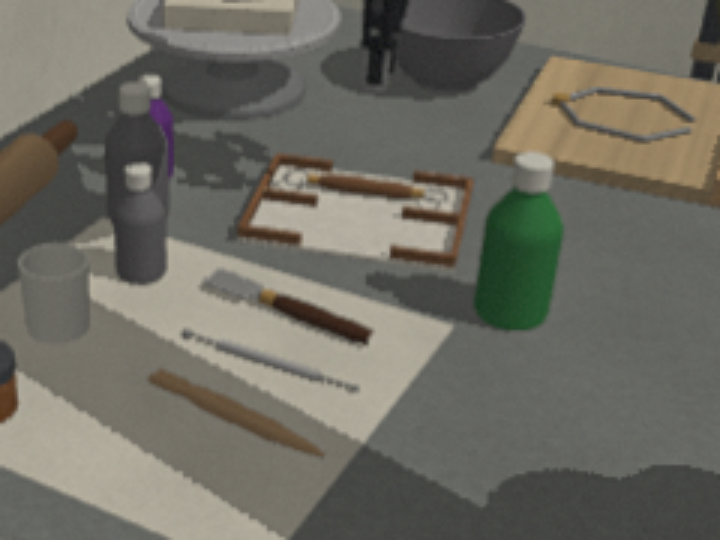

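Request:
servo_tool(motion=[[0,0,0,7.35,0],[0,0,0,7.35,0],[0,0,0,7.35,0],[1.1,3.69,0.2,0,0],[1.1,3.69,0.2,0,0],[1.1,3.69,0.2,0,0],[1.1,3.69,0.3,0,0],[1.1,3.69,0.3,0,0],[1.1,3.69,0.3,0,0],[1.1,3.69,1,0,0],[1.1,3.69,2,0,0],[1.1,3.69,2,0,0],[1.1,3.69,2,0,0],[0,0,0,0,0],[0,0,0,0,0],[0,0,0,0,0]])

```text
t: 11.9
tool_pos: [0.4908, 0.0394, 0.0613]
orientation: [3.079, -0.009, 3.02]
force: [-0.5, -0.1, -0.2]
gripper_width: 0.0426
```

```bash
python3 -c "
from h import *
go(.489,.038,.004,173)"
```

```text
toolz [-0.001  0.063 -0.998]
t 11.9 pos [0.4908 0.0394 0.0613] yaw 173.02 tilt [ 3.0791 -0.0091] F [-0.5 -0.1 -0.2] w 0.0426 q [ 0.04  0.34 -0.51  0.72  0.06  0.16]
spin 0.02 | shift cm after spin [ 0.11 -0.52  5.71] | before spin [ 0.11 -0.52  5.71]
```

Request:
servo_tool(motion=[[0.1,-0.26,2,0,0],[0,-0.26,2,0,0],[0,0,1.5,0,0],[0,0,0,0,0],[0,0,0,0,0],[0,0,0,0,1],[0,0,0,0,1],[0,0,0,0,1],[0,0,0,0,1],[0,0,0,0,1],[0,0,0,0,1],[0,0,0,0,1]], grip_force=40)

```text
t: 13.1
tool_pos: [0.4893, 0.0383, 0.0068]
orientation: [3.079, -0.008, 3.02]
force: [-0.3, -2.3, 6.9]
gripper_width: 0.0147
```

```bash
python3 -c "
from h import *
go(.534,-.2633,.12,195.1)"
```

```text
toolz [-0.     0.063 -0.998]
t 13.1 pos [0.4893 0.0383 0.0068] yaw 173.06 tilt [ 3.0793 -0.0079] F [-0.3 -2.3  6.9] w 0.0147 q [ 0.04  0.41 -0.58  0.58  0.06  0.16]
spin -22.04 | shift cm after spin [  3.33 -29.54 -13.19] | before spin [ -7.99 -28.63 -13.19]
```

Request:
servo_tool(motion=[[0,0,-1,0,1],[0,0,-3,0,1],[0,0,-3.5,-7.35,1],[0,0,-3.5,-7.35,1],[0.3,-3,-0.3,-7.35,1],[0.4,-3.3,-0.3,0,1],[0.4,-3.3,-0.3,0,1],[0.4,-3.3,-0.3,0,1],[0.4,-3.3,-0.3,0,1],[0.4,-3.3,-0.3,0,1],[0.4,-3.3,-0.3,0,1],[0.4,-3.3,-0.3,0,1],[0.3,-3.3,0,0,1],[0,0,0,0,1],[0,0,0,0,1]])

```text
t: 14.6
tool_pos: [0.528, -0.2627, 0.1207]
orientation: [3.079, 0.014, -2.88]
force: [-0.9, 0.3, -1.3]
gripper_width: 0.0147
```

```bash
python3 -c "
from h import *
go(.534,-.2633,.0115,195.1)"
```

```text
toolz [-0.003  0.064 -0.998]
t 14.6 pos [ 0.528  -0.2627  0.1207] yaw -165.0 tilt [3.0786 0.0137] F [-0.9  0.3 -1.3] w 0.0147 q [-0.49  0.46 -0.14  1.01  0.06 -0.75]
spin -0.1 | shift cm after spin [-0.41 -0.9  10.89] | before spin [-0.41 -0.9  10.89]
```

Request:
servo_tool(motion=[[-0.2,-0.45,3,0,1],[-0.2,-0.45,3,0,1],[0,0,2.5,0,1],[0,0,1.4,0,1],[0,0,1,0,1],[0,0,0,0,1],[0,0,0,0,1],[0,0,0,0,0.3],[0,0,0,0,0],[0,0,0,0,0],[0,0,0,0,0],[0,0,0,0,0],[0,0,-3,0,0],[0,0,-4,0,0],[0,0,-4,0,0],[0,0,0,0,0],[0,0,0,0,0]])

```text
t: 16.3
tool_pos: [0.5354, -0.2707, 0.1223]
orientation: [3.081, 0.016, -2.879]
force: [0.7, 0.4, -0.4]
gripper_width: 0.0431
```

```bash
python3 -c "
from h import *
from cell import optics
p=optics.read_camera('side');cv2.imwrite('pics/s4.png',cv2.resize(p['color'][100:280,250:490,::-1],None,fx=3,fy=3))
go(.512,-.1115,.06,173.8)"
```

```text
toolz [-0.003  0.064 -0.998]
t 16.35 pos [ 0.5343 -0.2701  0.1208] yaw -164.93 tilt [3.0793 0.0137] F [-0.4 -0.4 -0.6] w 0.0426 q [-0.5   0.47 -0.11  1.02  0.05 -0.76]
spin 21.27 | shift cm after spin [ 3.86 15.11  7.09] | before spin [-1.88 15.48  7.09]
```

View pics/s4.png

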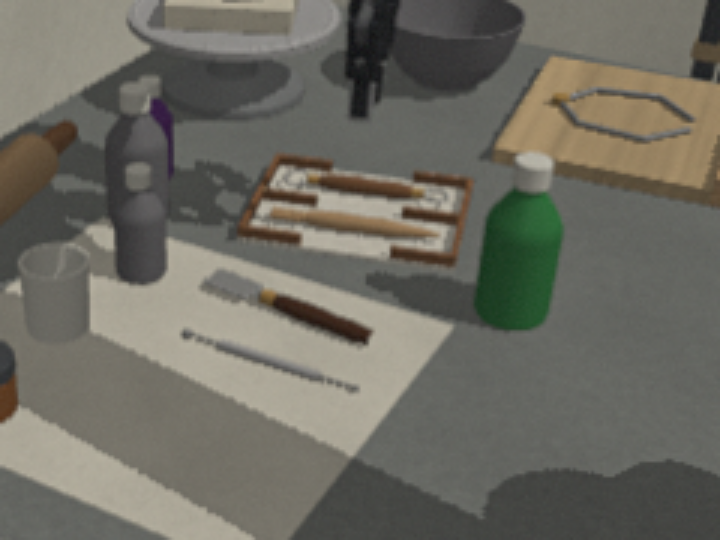

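Request:
servo_tool(motion=[[0,0,0,7.1,0],[0,0,0,7.1,0],[0,0,0,7.07,0],[0.77,3,1,0,0],[0.77,3,1.5,0,0],[0.77,3,1.5,0,0],[0.77,3,1.5,0,0],[0.77,3,1.5,0,0],[0,0,0,0,0],[0,0,0,0,0],[0,0,0,0,0]])

```text
t: 17.45
tool_pos: [0.5123, -0.1133, 0.0605]
orientation: [3.079, -0.01, 3.034]
force: [-0.1, 0.4, -0.0]
gripper_width: 0.0428
```

```bash
python3 -c "
from h import *
go(.512,-.1115,.004,173.8)"
```

```text
toolz [-0.003  0.063 -0.998]
t 17.45 pos [ 0.5123 -0.1133  0.0605] yaw 173.82 tilt [ 3.079  -0.0102] F [-0.1  0.4 -0. ] w 0.0428 q [-0.25  0.4  -0.41  0.78  0.06 -0.15]
spin 0.02 | shift cm after spin [-0.01 -0.18  5.65] | before spin [-0.01 -0.18  5.65]
```

Request:
servo_tool(motion=[[0,-0.1,2,0,0],[0,-0.1,2,0,0],[0,0,1.5,0,0],[0,0,0,0,0],[0,0,0,0,0],[0,0,0,0,1],[0,0,0,0,1],[0,0,0,0,1],[0,0,0,0,1],[0,0,0,0,1],[0,0,0,0,1],[0,0,0,0,1]], grip_force=50)

```text
t: 18.65
tool_pos: [0.5129, -0.1118, 0.0072]
orientation: [3.08, -0.007, 3.034]
force: [-1.1, -0.9, 6.4]
gripper_width: 0.0144
```

```bash
python3 -c "
from h import *
go(.5025,.253,.12,199.8)"
```

```text
toolz [-0.     0.062 -0.998]
t 18.65 pos [ 0.5129 -0.1118  0.0072] yaw 173.84 tilt [ 3.0796 -0.0071] F [-1.1 -0.9  6.4] w 0.0144 q [-0.25  0.47 -0.47  0.64  0.06 -0.14]
spin -25.96 | shift cm after spin [-11.58  35.27  -8.98] | before spin [ 5.04 36.78 -8.98]
```

Request:
servo_tool(motion=[[0,0,-1,0,1],[0,0,-3,0,1],[0,0,-3,-6.5,1],[0,0,-4,-6.5,1],[0,0,0,-6.5,1],[0,0,0,-6.5,1],[-1.16,3.53,0.2,0,1],[-1.16,3.53,0.2,0,1],[-1.16,3.53,0.2,0,1],[-1.16,3.53,0.2,0,1],[-1.16,3.53,0.2,0,1],[-1.16,3.53,0.2,0,1],[-1.16,3.53,0.2,0,1],[-1.16,3.53,0.2,0,1],[-1.16,3.53,0.2,0,1],[-1.16,3.53,0.2,0,1],[0,0,0,0,1],[0,0,0,0,1]])

```text
t: 20.45
tool_pos: [0.501, 0.2543, 0.1196]
orientation: [3.081, 0.018, -2.794]
force: [-0.2, 0.2, -1.0]
gripper_width: 0.0144
```

```bash
python3 -c "
from h import *
from cell import optics
p=optics.read_camera('side');cv2.imwrite('pics/s5.png',cv2.resize(p['color'][180:380,150:400,::-1],None,fx=3,fy=3))
go(.5025,.253,.0125,199.8)"
```

```text
toolz [-0.004  0.063 -0.998]
t 20.5 pos [0.5009 0.2534 0.1195] yaw -160.17 tilt [3.0812 0.0179] F [-0.   0.3  0. ] w 0.0144 q [ 0.43  0.37 -0.28  0.9   0.06  0.09]
spin 0.03 | shift cm after spin [ 0.06 -0.74 10.67] | before spin [ 0.06 -0.74 10.67]
```

View pics/s5.png

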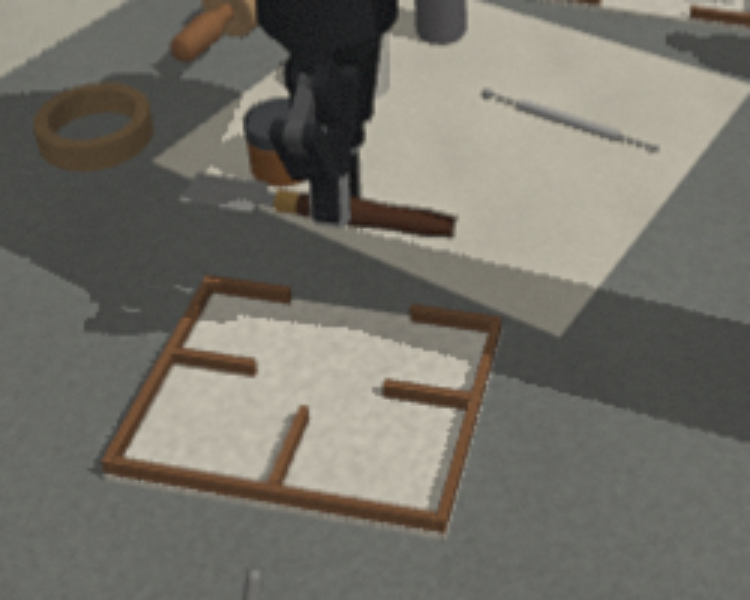

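Request:
servo_tool(motion=[[0,-0.37,3,0,1],[0,-0.37,3,0,1],[0,0,2.5,0,1],[0,0,1.3,0,1],[0,0,0.9,0,1],[0,0,0,0,1],[0,0,0,0,1],[0,0,0,0,0.3],[0,0,0,0,0],[0,0,0,0,0],[0,0,0,0,0],[0,0,0,0,0],[0,0,-3,0,0],[0,0,-4,0,0],[0,0,-4,0,-1],[0,0,0,0,-1],[0,0,0,0,-1]])

```text
t: 22.2
tool_pos: [0.505, 0.247, 0.1232]
orientation: [3.08, 0.022, -2.796]
force: [-0.1, 1.0, 0.7]
gripper_width: 0.0833
```

```bash
python3 -c "
from h import *
from cell import optics
p=optics.read_camera('side');cv2.imwrite('pics/s6.png',cv2.resize(p['color'][180:380,150:400,::-1],None,fx=3,fy=3))
go(.661,.1215,.12,199.8)
go(.661,.1215,.12,109.8)
"
```

```text
toolz [-0.003  0.064 -0.998]
t 22.25 pos [0.5038 0.2466 0.1218] yaw -160.2 tilt [3.0807 0.0188] F [ 0.6  0.3 -0.3] w 0.0854 q [ 0.42  0.37 -0.28  0.9   0.06  0.08]
spin -0.0 | shift cm after spin [-10.55 -17.08  -0.66] | before spin [-10.55 -17.08  -0.66]
toolz [-0.003  0.064 -0.998]
t 22.25 pos [0.5038 0.2466 0.1218] yaw -160.2 tilt [3.0807 0.0188] F [ 0.6  0.3 -0.3] w 0.0854 q [ 0.42  0.37 -0.28  0.9   0.06  0.08]
spin 90.0 | shift cm after spin [-17.08  10.55  -0.66] | before spin [-10.55 -17.08  -0.66]
```

View pics/s6.png

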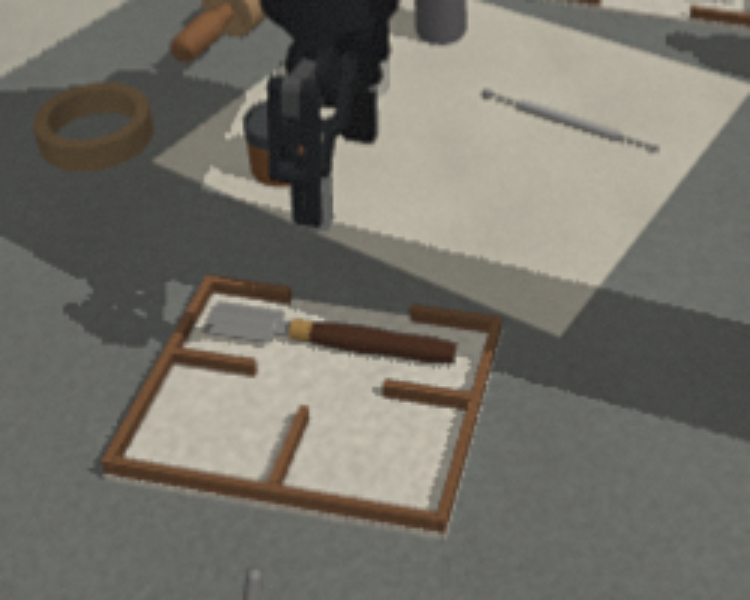

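Request:
servo_tool(motion=[[0,0,0,8.5,-1],[0,0,0,8.5,-1],[0,0,0,8.5,-1],[0,0,0,8.5,-1],[0,0,0,8.5,-1],[0,0,0,8.5,-1],[0,0,0,8.5,-1],[0,0,0,8.5,-1],[0,0,0,8.5,-1],[0,0,0,8.5,-1],[0,0,0,5,-1],[-3.4,2.1,0,0,-1],[-3.4,2.1,0,0,-1],[-3.4,2.1,0,0,-1],[-3.4,2.1,0,0,-1],[-3.4,2.1,0,0,-1],[0,0,2,0,-1],[0,0,0,0,-1],[0,0,0,0,-1]])

```text
t: 24.15
tool_pos: [0.6582, 0.1238, 0.0914]
orientation: [3.128, -0.062, 1.917]
force: [-0.1, 0.8, 0.3]
gripper_width: 0.0854
```

```bash
python3 -c "
from h import *
from cell import optics
p=optics.read_camera('side');cv2.imwrite('pics/s7.png',cv2.resize(p['color'][130:330,150:400,::-1],None,fx=3,fy=3))
go(.661,.123,.020,109.8)
"
```

```text
toolz [-0.006  0.063 -0.998]
t 24.2 pos [0.6588 0.1242 0.0926] yaw 109.9 tilt [ 3.1258 -0.0616] F [-0.4  0.6  0.2] w 0.0856 q [0.16 0.58 0.01 0.99 0.06 1.38]
spin 0.1 | shift cm after spin [-0.63  0.05  7.23] | before spin [-0.63  0.05  7.23]
```

View pics/s7.png

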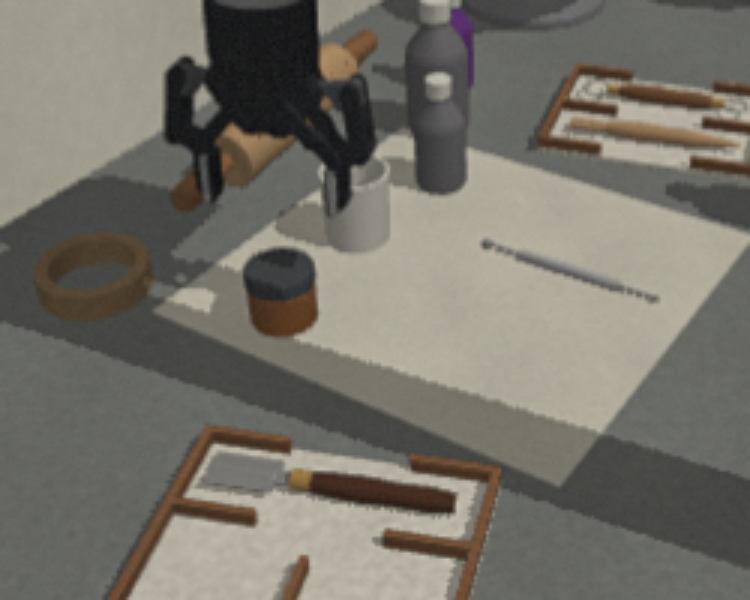

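Gripper is above the jar with both fingers straddling it; descend and grip.

Request:
servo_tool(motion=[[-0.3,0,2,0,-1],[-0.3,0,2,0,-1],[0,0,2,0,-1],[0,0,1.2,0,-1],[0,0,0,0,-1],[0,0,0,0,-1],[0,0,0,0,1],[0,0,0,0,1],[0,0,0,0,1],[0,0,0,0,1],[0,0,0,0,1],[0,0,0,0,1]], grip_force=40)

```text
t: 25.4
tool_pos: [0.6632, 0.1229, 0.0229]
orientation: [3.12, -0.061, 1.917]
force: [-1.2, -0.2, 4.7]
gripper_width: 0.0525
```

```bash
python3 -c "
from h import *
from cell import optics
p=optics.read_camera('side');cv2.imwrite('pics/s8.png',cv2.resize(p['color'][130:330,150:400,::-1],None,fx=3,fy=3))
go(.530,.345,.12,109.8)
"
```

```text
toolz [-0.     0.064 -0.998]
t 25.45 pos [0.6632 0.1229 0.023 ] yaw 109.86 tilt [ 3.1202 -0.0606] F [-0.4  0.2  5.7] w 0.0528 q [ 0.15  0.64 -0.08  0.84  0.06  1.38]
spin 0.06 | shift cm after spin [25.95 -4.84 -8.25] | before spin [25.96 -4.81 -8.25]
```

View pics/s8.png

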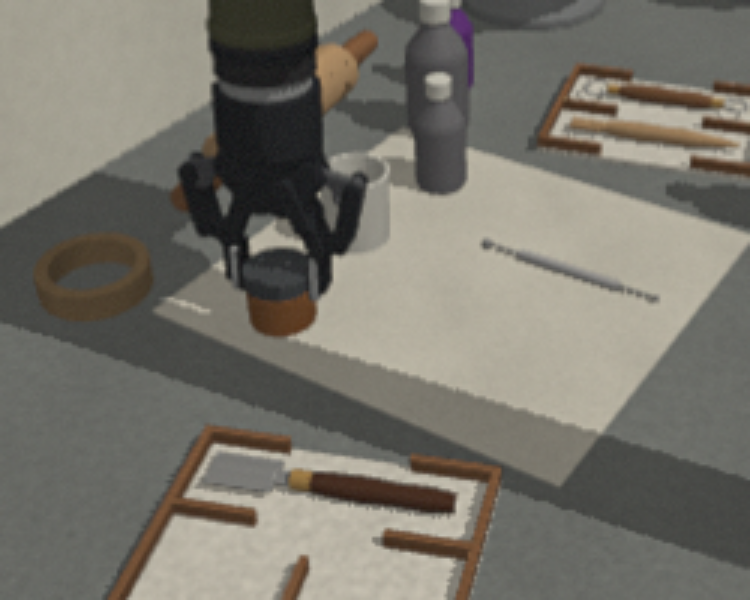

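Request:
servo_tool(motion=[[0,0,-1,0,1],[0,0,-3,0,1],[0,0,-3,0,1],[2,-0.3,-0.2,0,1],[3,-0.57,-0.2,0,1],[3,-0.57,-0.2,0,1],[3,-0.57,-0.2,0,1],[3,-0.57,-0.2,0,1],[3,-0.57,-0.2,0,1],[3,-0.57,-0.1,0,1],[3,-0.57,0,0,1],[3,-0.55,0,0,1],[0,0,0,0,1],[0,0,0,0,1],[0,0,0,0,1]])

```text
t: 26.95
tool_pos: [0.5283, 0.3446, 0.1186]
orientation: [3.124, -0.06, 1.917]
force: [-0.1, 0.5, -1.5]
gripper_width: 0.0527
```

```bash
python3 -c "
from h import *
from cell import optics
p=optics.read_camera('side');cv2.imwrite('pics/s9.png',cv2.resize(p['color'][180:380,150:400,::-1],None,fx=3,fy=3))
go(.530,.346,.029,109.8)
"
```

```text
toolz [-0.004  0.063 -0.998]
t 27.0 pos [0.5287 0.3444 0.1187] yaw 109.81 tilt [ 3.1236 -0.0604] F [ 0.4  0.6 -1.1] w 0.0527 q [ 0.55  0.48 -0.1   0.96  0.06  1.78]
spin 0.01 | shift cm after spin [-0.43  0.02  8.96] | before spin [-0.43  0.02  8.96]
```

View pics/s9.png

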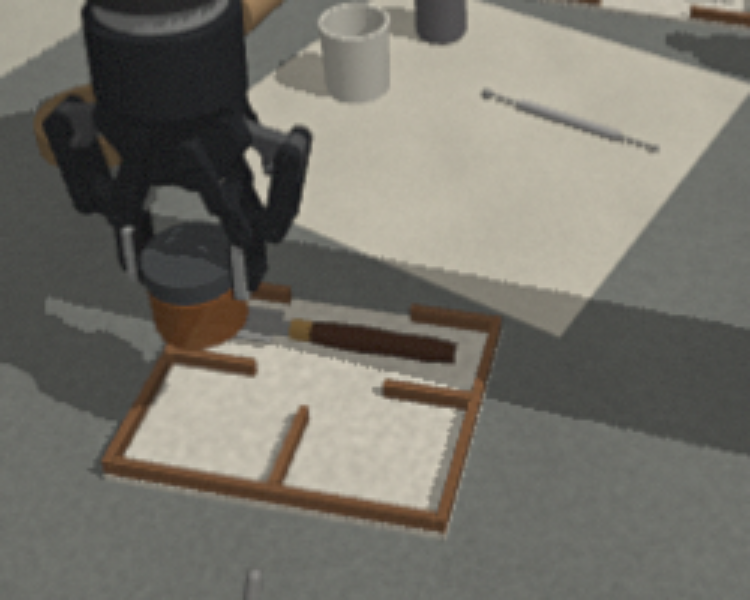

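Request:
servo_tool(motion=[[-0.2,0,2.5,0,1],[-0.2,0,2.5,0,1],[0,0,2,0,1],[0,0,1.2,0,1],[0,0,0.75,0,1],[0,0,0,0,1],[0,0,0,0,1],[0,0,0,0,1]])

```text
t: 27.8
tool_pos: [0.5306, 0.3474, 0.0306]
orientation: [3.121, -0.061, 1.917]
force: [-0.4, -0.4, -1.8]
gripper_width: 0.0529
```

```bash
python3 -c "
from h import *
from cell import optics
p=optics.read_camera('side');cv2.imwrite('pics/s10.png',cv2.resize(p['color'][180:380,150:400,::-1],None,fx=3,fy=3))
go(.530,.346,.029,109.8)
"
```

```text
toolz [-0.002  0.064 -0.998]
t 27.85 pos [0.5304 0.3475 0.0305] yaw 109.86 tilt [ 3.1212 -0.0612] F [ 0.4  0.1 -1.1] w 0.0529 q [ 0.55  0.56 -0.22  0.76  0.06  1.78]
spin 0.06 | shift cm after spin [-0.13 -0.09  0.14] | before spin [-0.13 -0.09  0.14]
```

View pics/s10.png

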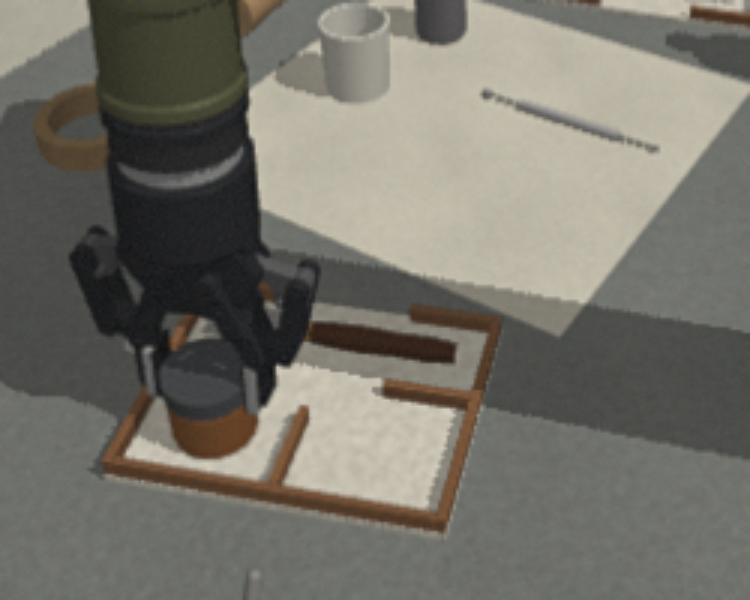

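Request:
servo_tool(motion=[[0,0,0.2,0,1],[0,0,0,0,1],[0,0,0,0,0.1],[0,0,0,0,-0.4],[0,0,0,0,-1],[0,0,0,0,-1],[0,0,0,0,-1],[0,0,0,0,-1],[0,0,-2,0,-1],[0,0,-3,0,-1],[0,0,-4,0,-1],[0,0,0,0,-1],[0,0,0,0,-1]])

```text
t: 29.15
tool_pos: [0.531, 0.342, 0.1188]
orientation: [3.12, -0.061, 1.917]
force: [-0.9, -0.7, 0.2]
gripper_width: 0.0854
```

```bash
python3 -c "
from h import *
from cell import optics
p=optics.read_camera('side');cv2.imwrite('pics/s11.png',cv2.resize(p['color'][180:380,150:400,::-1],None,fx=3,fy=3))
go(.682,.005,.135,109.8)
"
```

```text
toolz [-0.003  0.064 -0.998]
t 29.2 pos [0.53   0.3414 0.1174] yaw 109.86 tilt [ 3.1226 -0.0609] F [ 0.5 -0.1 -0.4] w 0.0854 q [ 0.54  0.48 -0.11  0.95  0.06  1.77]
spin 0.06 | shift cm after spin [-36.63   2.98  -3.94] | before spin [-36.63   2.94  -3.94]
```

View pics/s11.png

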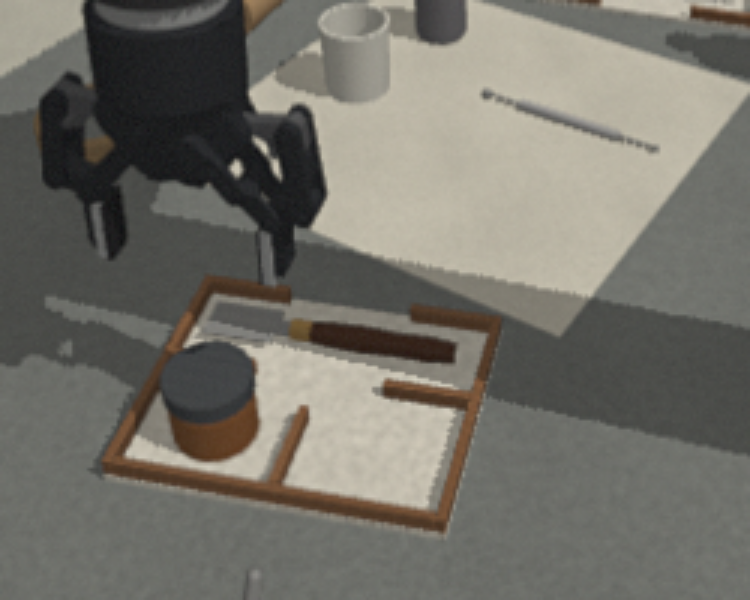

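Request:
servo_tool(motion=[[-3,0.26,-0.4,0,-1],[-3.3,0.26,-0.4,0,-1],[-3.3,0.26,-0.4,0,-1],[-3.3,0.26,-0.4,0,-1],[-3.3,0.26,-0.4,0,-1],[-3.3,0.26,-0.4,0,-1],[-3.3,0.26,-0.4,0,-1],[-3.3,0.26,-0.4,0,-1],[-3.3,0.26,-0.3,0,-1],[-3.3,0.26,-0.2,0,-1],[-3.3,0.26,-0.2,0,-1],[0,0,0,0,-1],[0,0,0,0,-1]])

```text
t: 30.5
tool_pos: [0.6781, 0.0102, 0.1329]
orientation: [3.126, -0.063, 1.916]
force: [0.0, 0.1, -0.1]
gripper_width: 0.0855
```

```bash
python3 -c "
from h import *
from cell import optics
p=optics.read_camera('side');cv2.imwrite('pics/s12.png',cv2.resize(p['color'][80:280,150:400,::-1],None,fx=3,fy=3))
go(.679,.005,.03,109.8)
"
```

```text
toolz [-0.006  0.064 -0.998]
t 30.55 pos [0.678  0.0111 0.1333] yaw 109.84 tilt [ 3.1257 -0.0626] F [ 0.3  0.3 -1.1] w 0.0855 q [-0.01  0.58  0.11  1.11  0.06  1.21]
spin 0.04 | shift cm after spin [-1.25 -0.27 10.27] | before spin [-1.25 -0.27 10.27]
```

View pics/s12.png

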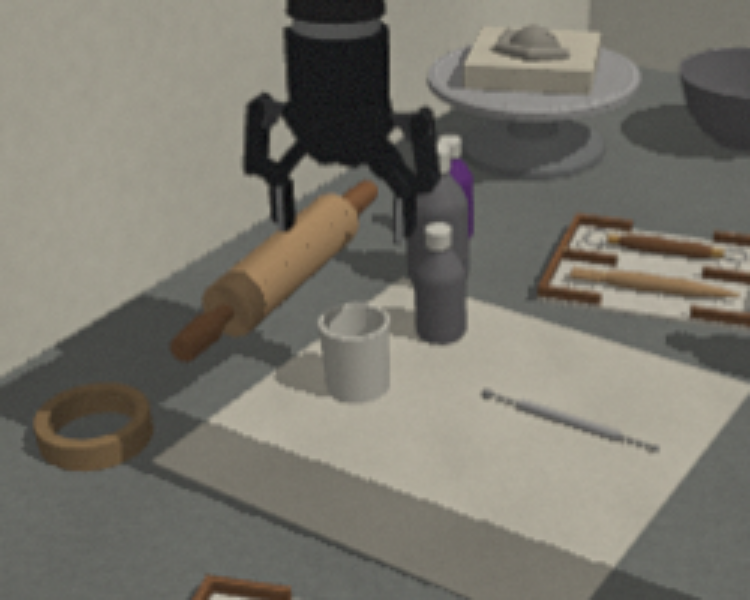

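Request:
servo_tool(motion=[[-1.25,-0.27,1,0,-1],[0,0,2.5,0,-1],[0,0,2.5,0,-1],[0,0,2.5,0,-1],[0,0,1.6,0,-1],[0,0,0,0,-1],[0,0,0,0,-1],[0,0,0,0,1],[0,0,0,0,1],[0,0,0,0,1],[0,0,0,0,1],[0,0,0,0,1],[0,0,0,0,1]], grip_force=30)

```text
t: 31.85
tool_pos: [0.6815, 0.0045, 0.035]
orientation: [3.12, -0.06, 1.917]
force: [-1.6, -0.1, 6.4]
gripper_width: 0.0565
```

```bash
python3 -c "
from h import *
from cell import optics
p=optics.read_camera('side');cv2.imwrite('pics/s13.png',cv2.resize(p['color'][80:280,150:400,::-1],None,fx=3,fy=3))
go(.438,.313,.14,109.8)
"
```

```text
toolz [-0.     0.064 -0.998]
t 31.9 pos [0.6815 0.0045 0.035 ] yaw 109.86 tilt [ 3.1204 -0.0601] F [-1.2 -0.5  6.3] w 0.0564 q [-0.02  0.65 -0.03  0.9   0.06  1.2 ]
spin 0.06 | shift cm after spin [ 37.84 -12.28  -8.5 ] | before spin [ 37.86 -12.24  -8.5 ]
```

View pics/s13.png

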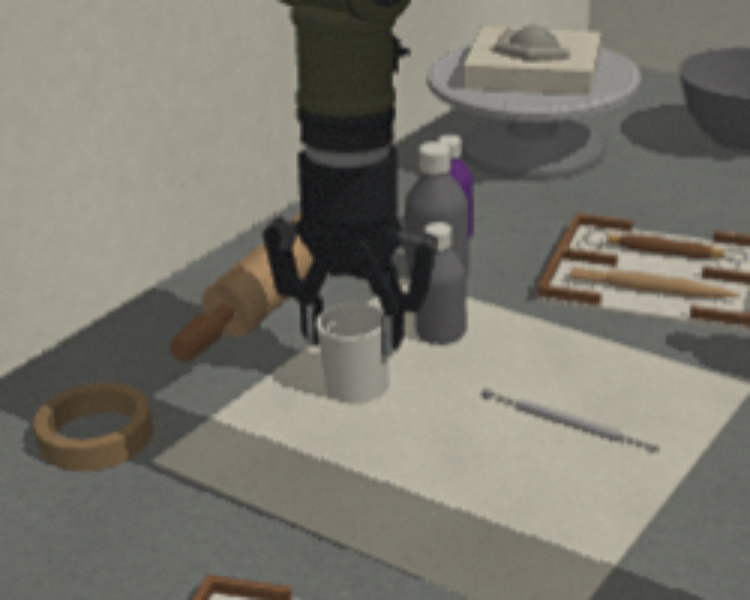

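Request:
servo_tool(motion=[[0,0,-1,0,1],[0,0,-3,0,1],[0,0,-4,0,1],[2,-0.6,-0.5,0,1],[3.3,-1.06,0,0,1],[3.3,-1.06,0,0,1],[3.3,-1.06,0,0,1],[3.3,-1.06,0,0,1],[3.3,-1.06,0,0,1],[3.3,-1.06,0,0,1],[3.3,-1.06,0,0,1],[3.3,-1.06,0,0,1],[3.3,-1.06,0,0,1],[3.3,-1.06,0,0,1],[2.8,-1.06,0,0,1],[0,0,0,0,1],[0,0,0,0,1],[0,0,0,0,1]])

```text
t: 33.7
tool_pos: [0.438, 0.312, 0.1391]
orientation: [3.122, -0.06, 1.917]
force: [-0.9, -0.1, -0.9]
gripper_width: 0.0567
```

```bash
python3 -c "
from h import *
from cell import optics
p=optics.read_camera('side');cv2.imwrite('pics/s14.png',cv2.resize(p['color'][180:380,150:400,::-1],None,fx=3,fy=3))
go(.438,.313,.0415,109.8)
"
```

```text
toolz [-0.002  0.063 -0.998]
t 33.75 pos [0.4381 0.3118 0.139 ] yaw 109.79 tilt [ 3.1224 -0.0605] F [ 0.  -0.3  0.7] w 0.0567 q [ 0.59  0.31 -0.32  0.91  0.05  1.81]
spin -0.01 | shift cm after spin [-0.47 -0.15  9.74] | before spin [-0.47 -0.15  9.74]
```

View pics/s14.png

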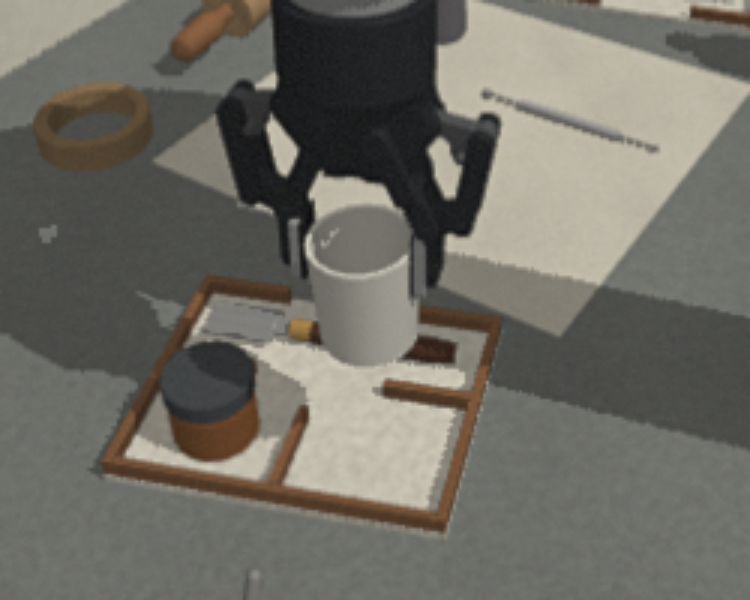

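Request:
servo_tool(motion=[[-0.25,-0.1,2.5,0,1],[-0.25,0,2.5,0,1],[0,0,2.5,0,1],[0,0,1.2,0,1],[0,0,0.9,0,1],[0,0,0,0,1],[0,0,0,0,1],[0,0,0,0,1]])

```text
t: 34.55
tool_pos: [0.4387, 0.3141, 0.0438]
orientation: [3.121, -0.061, 1.917]
force: [0.3, -0.1, -0.5]
gripper_width: 0.0564
```

```bash
python3 -c "
from h import *
go(.438,.313,.0415,109.8)
"
```

```text
toolz [-0.001  0.065 -0.998]
t 34.55 pos [0.4387 0.3141 0.0438] yaw 109.86 tilt [ 3.1207 -0.0613] F [ 0.3 -0.1 -0.5] w 0.0564 q [ 0.59  0.41 -0.45  0.67  0.05  1.81]
spin 0.06 | shift cm after spin [-0.09 -0.11  0.23] | before spin [-0.09 -0.11  0.23]
```

Request:
servo_tool(motion=[[0,0,0.3,0,1],[0,0,0,0,1],[0,0,0,0,0],[0,0,0,0,-0.5],[0,0,0,0,-0.8],[0,0,0,0,-0.8],[0,0,0,0,-0.8],[0,0,0,0,-0.8],[0,0,-2,0,-0.8],[0,0,-3,0,-0.8],[0,0,-4,0,-0.8],[0,0,-4,0,-0.8],[0,0,0,0,-0.8],[0,0,0,0,-0.8]])

```text
t: 35.95
tool_pos: [0.4389, 0.3059, 0.1705]
orientation: [3.12, -0.061, 1.917]
force: [0.2, -0.3, -0.6]
gripper_width: 0.0769
```

Request:
servo_tool(motion=[[-3.5,-2,-1,0,-0.8],[-3.5,-2,-1,0,-0.8],[-3.5,-2,-1,0,-0.8],[-3.5,2,0,0,-0.8],[-3.5,3,0,0,-0.8],[-3.5,-1,0,0,-0.8],[-3.5,-1,0,0,-0.8],[-3.5,-1,0,0,-0.8],[0,0,0,0,-0.8],[0,0,0,0,-0.8],[0,0,0,0,-0.8]])

```text
t: 37.05
tool_pos: [0.4948, 0.0279, 0.1807]
orientation: [3.125, -0.062, 1.918]
force: [-0.4, 0.3, -0.2]
gripper_width: 0.0766
```

```bash
python3 -c "
from h import *
from cell import optics
go(.438,.313,.0415,109.8)
for n in ('side','top'):
  p=optics.read_camera(n);cv2.imwrite(f'pics/{n}F.png',p['color'][:,:,::-1]); np.save(f'pics/{n}F.npy',p,allow_pickle=True)
"
```

```text
toolz [-0.005  0.064 -0.998]
t 37.05 pos [0.4948 0.0279 0.1807] yaw 109.89 tilt [ 3.1245 -0.062 ] F [-0.4  0.3 -0.2] w 0.0766 q [ 0.01  0.24 -0.3   1.03  0.06  1.24]
spin 0.09 | shift cm after spin [27.84  4.05 15.74] | before spin [27.83  4.09 15.74]
```

View pics/topF.png

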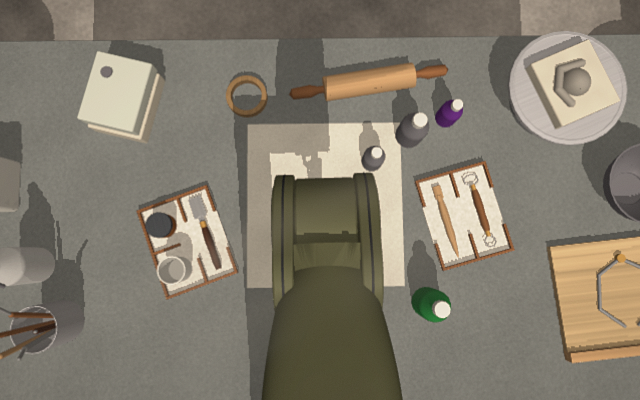

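View pics/sideF.png

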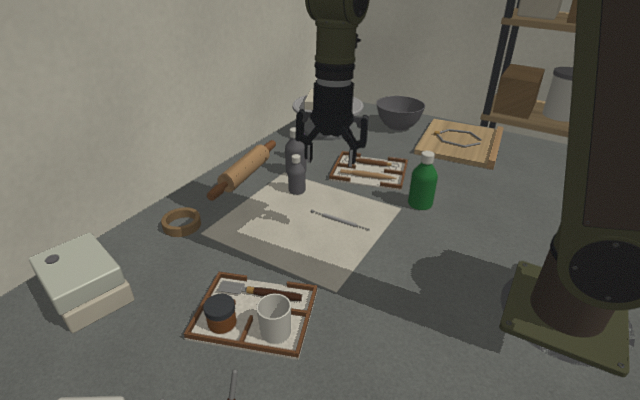

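```bash
python3 - <<'E'
from h import *
p=load("pics/topF.npy"); W=cloud(p); W[p["depth"]<=0]=np.nan; z=W[...,2]
T=dict(mod=((.544,-.3005),15.1),cast=((.495,.297),19.8))
for n,(c,a) in T.items():
    t=np.radians(a); ex=np.array([np.cos(t),np.sin(t)]); ey=np.array([-ex[1],ex[0]])
    d=W[...,:2]-np.array(c); X=d@ex*1000; Y=d@ey*1000
    reg=dict(mod=[("loop",-70,-9,.010,.03),("knife",9,70,.010,.03)],cast=[("spat",-70,-18,.010,.035)])[n]
    for nm,y0,y1,z0,z1 in reg:
        s=(abs(X)<92)&(Y>y0)&(Y<y1)&(z>z0)&(z<z1)
        x,y=X[s],Y[s]; k=np.polyfit(x,y,1)
        print(nm,s.sum(),"x",np.percentile(x,[0,2,50,98,100]).round(1),"y0",k[1].round(1),"ang deg",np.degrees(np.arctan(k[0])).round(1),"ztop",z[s].max().round(4),"z ends",[np.round(np.nanpercentile(z[s][(x>u-10)&(x<u+10)],90),4) for u in (-60,-40,0,40,60) if ((x>u-10)&(x<u+10)).sum()>3])
    if n=="cast":
        for nm,x0,x1,z0,z1 in [("jar",0,100,.045,.07),("cup",-100,0,.062,.08)]:
            s=(X>x0)&(X<x1)&(Y>-12)&(Y<80)&(z>z0)&(z<z1)
            cc,r=cv2.minEnclosingCircle(np.stack([X[s],Y[s]],1).astype(np.float32)); q=W[s]
            A=np.c_[X[s]/1000,Y[s]/1000,np.ones(s.sum())]; k=np.linalg.lstsq(A,z[s],rcond=None)[0]
            print(nm,s.sum(),np.round(cc,1),round(r,1),"ztop",np.median(q[:,2]).round(4),"plane tilt",k[:2].round(3))
V,U=np.mgrid[:400,:640]
s=(U>=355)&(U<390)&(V>=140)&(V<180)&(z>.09)&(z<.13); print("bottle",cv2.minEnclosingCircle((W[s][:,:2]*1000).astype(np.float32)),"was 666.1 -104.4")
E
```

```text
loop 464 x [-89.1 -77.9   0.   78.3  81.1] y0 -35.5 ang deg -0.2 ztop 0.0268 z ends [np.float64(0.0192), np.float64(0.0222), np.float64(0.0225), np.float64(0.0228), np.float64(0.0199)]
knife 514 x [-80.3 -72.7   5.8  75.   77.8] y0 41.0 ang deg 0.2 ztop 0.0274 z ends [np.float64(0.0202), np.float64(0.0225), np.float64(0.0236), np.float64(0.022), np.float64(0.0189)]
spat 685 x [-78.7 -74.8  15.2  82.2  91.4] y0 -45.7 ang deg 0.5 ztop 0.0267 z ends [np.float64(0.0242), np.float64(0.0237), np.float64(0.0243), np.float64(0.0175), np.float64(0.0176)]
jar 545 [48.8 34.5] 27.0 ztop 0.0532 plane tilt [0.009 0.017]
cup 189 [-49.5  34. ] 29.0 ztop 0.0693 plane tilt [-0.012 -0.013]
bottle ((666.6688232421875, -104.10030364990234), 11.37423038482666) was 666.1 -104.4
```

```bash
python3 -c "
from h import *
a=load('pics/side0.npy')['color'];b=load('pics/sideF.npy')['color']
cv2.imwrite('pics/ball.png',cv2.resize(np.vstack([a[195:245,290:400],b[195:245,290:400]])[:,:,::-1],None,fx=5,fy=5))"
```

```text
(no output)
```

View pics/ball.png

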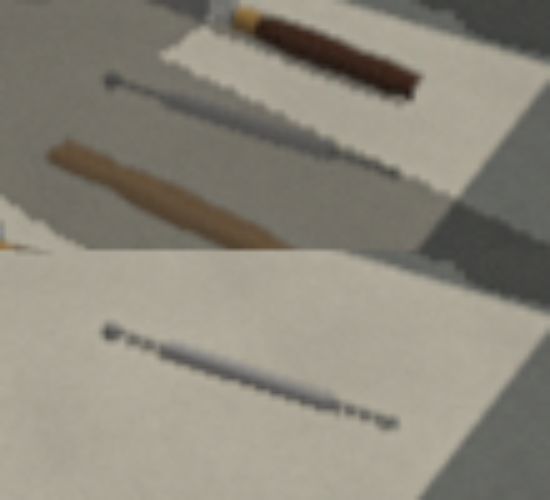

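The ball tool shows at the same pixels before and after, so it has not moved. I'll hand the job in now.

```bash
python3 -c "
from cell import manip
print(manip.finish_job())"
```

```text
the job is handed in; nothing more can be done
None
```

Both kits are made up and the job was handed in at about 37 s of the 112 s allowed. `finish_job` gave no verdict.

- **Modelling tray:** the loop tool and the wooden knife lie lengthwise, one in each long bay. They are within about 3 mm of the bay centre lines and within 0.2° of the tray axis, flat on the floor.
- **Casting tray:** the spatula lies in the long bay, 2 mm off its centre line and 0.5° off its axis. The jar is at (48.8, 34.5) mm and the cup at (−49.5, 34.0) mm in the tray frame, against targets of (±49, 33). Both are upright, with their tops at floor height plus their own height.
- **Left alone:** the bottle measured within 1 mm of its start. The ball tool, checked only by eye in the side view because the arm hid it from above, shows at the same pixels as before. The gripper was clear of everything.

**Early fault:** on the first move the last joint reached its range limit. That stopped the move short and left the gripper about 3.6° off vertical for the rest of the job. I turned the hand half round, gripped the cup and jar across the direction of the tilt, and allowed for it in each move. No grasp or placing had to be repeated, and none of the final checks failed or disagreed.

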